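# Select the filter and load the vial in the bench photometer

## Task

Get the photometer ready for a reading: with light fingertip pressure on its rim, turn the filter disc until the square filter stands centred in the window of the cover. Then take the broad-capped vial out of the rack and lower it gently into the measuring well until it is fully home, let go, and leave everything else on the bench where it is.

Things in the scene. Friction and masses are not known exactly. Their poses are not given: they have to be found in the camera images.
- photometer: bench filter photometer: light box 220 mm (its x) by 290 mm (its y), deck 80 mm above the bench, fixed. Origin at the centre of its underside; x points from its front (keypad, nearest the robot) to its back, z up. Filter disc on the left (+y) of the deck, black measuring well at the right (-y) rear
- filter_disc: smooth disc 140 mm across, 8 mm thick, its flat top about 91 mm above the bench; origin on its spindle at the top. Six flush filters on a 44 mm radius: five round (18 mm), one square (20 mm). Nothing to grip: a fingertip pressed on its outer band drags it round. Turns both ways without stops, stays where left. Over 18 N on it, even for an instant, bends the spindle: touch down slower than 8 mm/s
- spindle (a point): the disc's axis at its top face, 15 mm in front of (-x) and 60 mm left of (+y) the photometer's origin. The disc's rubber band lies 57 to 70 mm from it. Drag about 0.10 N m: 4 to 8 N of fingertip pressure turns it. Hard disc, leaning spindle: the band lies up to 2 mm higher or lower than nominal and changes along a drag: feel and correct the pressure all the way; drag at 40 mm/s or slower
- square_filter (a point): centre of the square filter, on the disc's top face (to 1 mm), 44 mm from the spindle; turns with the disc; starts in the open part, anywhere up to about 1.6 rad either side of the front
- window (a point): centre of the square window (26 x 26 mm) in the cover plate, at the plate's top face, 44 mm straight behind (+x of the photometer) the spindle, fixed. The plate, 156 mm wide, hides the disc from 15 mm behind the spindle backwards, its top 101 mm above the bench; all of the disc in front of it lies open from above
- well (a point): centre of the mouth of the measuring well: a round hole 27 mm wide with a small chamfer, 49 mm deep, in a black block 60 x 60 mm whose top is 88 mm above the bench (8 mm above the deck); fixed to the photometer
- vial: the sample vial: glass, 24 mm across with bevelled foot, about 45 g, with a tall black cap 32 mm across from 50 to 74 mm above its foot (the only cap so wide); origin at the centre of its foot, z up its axis. Home in the well, its foot stands on the well's floor 39 mm above the bench and the cap's underside 1 mm above the black block. More than 25 N against the photometer would crack it
- rack: white rack, a block 160 mm (its x) by 60 mm (its y), 45 mm tall, fixed, with three holes 27 mm wide in a row along its x, 50 mm apart, the middle one at its centre; the hole floors are 10 mm above the bench; each holds one vial, in any order; origin at the centre of its underside
- dropper_vial: another vial in the rack, 24 mm across, with a narrow dropper top (18 mm and 10 mm), 88 mm tall; origin at its foot; stays in the rack
- crimp_vial: another vial in the rack, 24 mm across, with a thin flat cap 21 mm across, 57 mm tall; origin at its foot; stays in the rack
- beaker: an open glass beaker, 68 mm across, 88 mm tall; stays where it is; origin at the centre of its underside
- tip_box: a closed pipette-tip box, 84 x 122 mm, 45 mm tall; stays where it is; origin at the centre of its underside
- tube_rack: a low block of microtubes, 70 x 115 mm, 38 mm tall; stays where it is; origin at the centre of its underside
- pipette: a hand pipette lying flat, 280 mm long, up to 40 mm wide, 24 mm tall; stays where it is; origin at the centre of its underside
- petri_dish: a shallow glass dish, 90 mm across, 14 mm tall; stays where it is; origin at the centre of its underside
- wash_bottle: a plastic wash bottle, 60 mm across, 150 mm tall; stays where it is; origin at the centre of its underside
- notebook: a thick hardback notebook lying flat, 150 x 210 x 22 mm; stays where it is; origin at the centre of its underside
Things that resemble listed ones, but are neither listed nor needed, are in the scene too. What is shaped like the vial but brown is not meant.

How it is judged (in metres and radians):
On the way, in this order (a step that is already met when the one before it is completed fails the run):
1. the square filter stands in the window, the disc at rest (horizontal distance between square_filter and window below 0.004 m and angular speed of filter_disc below 0.05 rad/s), for 0.2 s.
2. the vial stands fully home in the measuring well (z of vial in the frame of photometer below 0.042 m and horizontal distance between vial and well below 0.003 m and angle between vial's own z axis and vertical below 0.08 rad), for 0.2 s.
At the end, for the whole second after the job is handed in: The centre of the square filter is within 4 mm of the window's centre seen from above, the vial stands upright in the well (within 3 mm of its axis, tilted under 0.08 rad) with its foot within 3 mm of the well's floor, both at rest (all of step 1 and all of step 2 and linear speed of vial below 0.02 m/s); the robot touches nothing.
It fails at once if the filter disc is pressed with more than 18 N (contact force between anything else and filter_disc above 18 N).
It fails at once if the vial is pushed or dropped against the photometer with more than 25 N (contact force between vial and photometer above 25 N).
It fails at once if one of the other vials is moved by more than 20 mm (distance of any of dropper_vial, crimp_vial from where it was at the start of the episode above 0.02 m).
It fails at once if something else on the bench is moved by more than 20 mm (distance of any of beaker, tip_box, tube_rack, pipette, petri_dish, wash_bottle, notebook from where it was at the start of the episode above 0.02 m).
It also fails if it takes over 72 s, if anything falls off the work surface, if the arm or the gripper's body presses on something with over 40 N, if the wrist force passes 120 N, or if a joint passes its speed limit or range.

## Robot

A 6-joint arm with a two-finger parallel gripper is mounted at the origin on the work surface. World frame = base frame: x ahead of the robot, y to its left, z up, the work surface at z = 0. Lengths are in m, angles in degrees, forces in N, time in s.
With the tool pointing down it reaches from about 0.425 to 0.95 m from the base axis. Payload 3.5 kg.
Tool frame: the origin (TCP) lies midway between the tips of the shut fingers; the grasp point (between the pads) lies 19 mm behind it; z points along the fingers, y is the line along which they close (so a half turn about z gives the same grasp; the last joint's range is limited). The gripper opens to 85 mm and grips with 20 to 120 N. Pads are 22 mm wide; open, the fingers measure 114 mm over their backs; the gripper's body (76 mm by 85 mm) begins 54 mm behind the grasp point. The pads swing forward as they close: fully open they stand 13 mm farther back than shut.
Start: joints at [68.468, 16.404, 90.338, -0, 73.258, -8.594], TCP at [0.151, 0.658, 0.231] pointing down, gripper open.
Joint ranges: [-158.93, 158.93], [-51.34, 127.21], [12.03, 142.37], [-87.48, 267.48], [13.55, 161.25], [-162.69, 162.69]. Speed limits (degrees/s): [159.86, 159.86, 180, 180, 180, 180].

## Interface

Orientations are given as [roll, pitch, yaw] about the fixed x, y, z axes, in that order (R = Rz(yaw) Ry(pitch) Rx(roll)).
In Python, from workcell import bot gives the robot as it stands.
- The arm moves only by the tool carry_out, never from a script. Its argument "rows" is a list of rows, each a list of 7 numbers: the turn, a rotation vector about the tool's x, y, z in degrees, then the shift along the tool's x, y, z in cm, then the finger opening in cm, from 0 to 8.54. A call has 1 to 20 rows; each row shifts and turns the commanded pose from where the row before left it, along the tool's axes as they then stand; what a row does not reach is not made up. A row lasts 1/12 s, in which the tool goes at most 41.7 mm and 7.16 degrees, less where a joint would pass 70% of its speed; a pose out of reach is approached as far as the arm can. A call is refused whole if a number of a shift passes 4.17 or a number of a turn 7.16, either way. A call with a gripper value outside its range is refused whole. The fingers move at their own pace and stop on an object; "newtons" is the grip in N (left out, the last holds). Time passes only in rows, so rows that do not move let the fingers close. It gives the time, the measured TCP pose, the force, the opening and the grip force at its end, in the units of the state.
- bot.get_state(): the state, without advancing time (a new reading comes with each control period).
- bot.camera(name): name is "scene" or "top" or "wrist"; returns (picture, depth): 400x640x3 uint8, blue, green, red; 400x640 float32, m along the optical axis (not along the pixel's ray), 0 where there is no reading.
- bot.get_calibration(name): a dict with "K" (3x3 intrinsics, pixels), "dist" ([k1, k2, p1, p2, k3] as OpenCV has them; the pictures are not rectified), "rvec" (rotation vector, rad) and "tvec" (3), from world to camera coordinates, as OpenCV has them. Camera axes: x right, y down, z forward; pixel columns grow to the right and rows downward; lengths in m; the calibration is good to about 2 mm. A picture is of the moment at which its call begins: read the wrist's pose just before it. get_calibration takes no time and is no camera call; for the wrist camera it gives the pose at the moment of the call.
- bot.job_done(): hands the job in; it is judged then, once.
The state is a dict: "clock": time; "q": joint angles; "qvel": joint speeds; "joint_torque": joint torques, N m; "eef_pos": TCP position; "eef_rot": TCP orientation; "wrist_force": force on the tool from outside, world axes, zero at the start; "ft_torque": the same for the moment, N m; "width": opening from 0.0 (shut) to 1.0 (fully open); "grasp_force": force on a finger pad.
Only numpy, scipy, OpenCV 4.12 (cv2) and the standard library are available. Lean on these libraries where they do the work, as an engineer would, in place of code of your own. Each camera call takes 0.05 s, during which the arm holds its last target. There are 200 camera calls.

## Working session

There is one attempt and no reset: what is moved stays moved. The work goes in short steps, Python scripts to look and compute and a tool call to move; the robot and the scene stay as the last step left them, time stands still between calls to the robot, and variables do not carry over. Pictures are saved under pics/ and viewed, at most 10 in all, crops included, and the job is handed in when it is done.

Besides the shell and the picture viewer there is one more tool, called after "Emit:" as a command line: name --pt "numbers of a row" for each row, then --argument value for the rest. carry_out: Moves the arm, as the interface text tells. Its arguments: {"type":"object","properties":{"rows":{"type":"array"},"newtons":{"type":"number"}},"required":["rows"]}

```bash
mkdir -p pics; cat > h.py <<'E'
import numpy as np, cv2
from workcell import bot
def world(name, depth, uv, z=None):
    c=bot.get_calibration(name); K=np.array(c['K'],float); d=np.array(c['dist'],float)
    R=cv2.Rodrigues(np.array(c['rvec'],float))[0]; t=np.array(c['tvec'],float).ravel()
    uv=np.array(uv,float).reshape(-1,2)
    n=cv2.undistortPoints(uv.reshape(-1,1,2),K,d).reshape(-1,2)
    r=np.c_[n,np.ones(len(n))]
    if z is None:
        dd=depth[uv[:,1].round().astype(int),uv[:,0].round().astype(int)]
        return (r*dd[:,None]-t)@R
    o=-R.T@t; w=r@R
    return o+w*((np.asarray(z)-o[2])/w[:,2])[:,None]
def cloud(name,depth):
    h,w=depth.shape; v,u=np.mgrid[0:h,0:w]
    return world(name,depth,np.c_[u.ravel(),v.ravel()]).reshape(h,w,3)
E
python3 - <<'E'
from h import *
print(bot.get_state())
for n in ['top','scene']:
    p,d=bot.camera(n); cv2.imwrite(f'pics/{n}0.png',p); np.savez(f'pics/{n}0.npz',p=p,d=d)
    c=bot.get_calibration(n); print(n,c)
E
```

```text
{'clock': 0.0, 'q': array([ 6.84678486e+01,  1.64541971e+01,  9.04229543e+01,  4.03131167e-04,
        7.32587238e+01, -8.59420074e+00]), 'qvel': array([-0.08742412,  0.08640106,  0.04330194, -0.00066125, -0.03696748,
       -0.01161277]), 'joint_torque': array([-4.43074960e-04, -4.05986488e+01, -2.92624050e+01, -1.26253180e-04,
        5.83169516e-03,  2.80948065e-06]), 'eef_pos': array([0.15085265, 0.65725148, 0.22993699]), 'eef_rot': array([-1.79865708e+02, -2.06859545e-02,  1.67061908e+02]), 'wrist_force': array([-0.81527228, -0.01358884,  0.00394873]), 'ft_torque': array([ 0.02401303, -0.02157673, -0.06579927]), 'grasp_force': 0.0, 'width': 0.9988462322445901}
top {'K': array([[471.89370815,   0.        , 312.6520205 ],
       [  0.        , 471.89370815, 188.73843666],
       [  0.        ,   0.        ,   1.        ]]), 'dist': array([-0.14454713,  0.        ,  0.        ,  0.        ,  0.        ]), 'rvec': array([ 2.14988346, -2.13015403,  0.15687902]), 'tvec': array([-0.02775049,  0.58424818,  1.2356183 ])}
scene {'K': array([[450.04372135,   0.        , 322.48989616],
       [  0.        , 450.04372135, 203.59280796],
       [  0.        ,   0.        ,   1.        ]]), 'dist': array([-0.11824717,  0.        ,  0.        ,  0.        ,  0.        ]), 'rvec': array([ 2.12785569,  0.69162628, -0.32248123]), 'tvec': array([-0.46259327, -0.15021099,  1.45105445])}
```

View pics/top0.png

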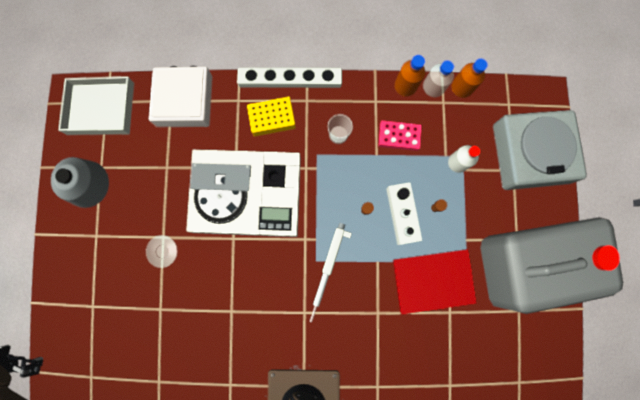

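View pics/scene0.png

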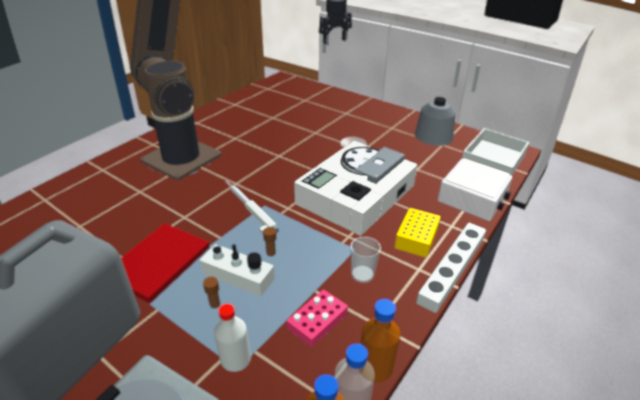

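Top: photometer centred at about (243,193), disc at (220,200), window at (221,180) and well at (274,176). The rack runs from (400,185) to (408,243). The broad cap is at the far hole (403,191), which the scene view confirms at (254,262). The brown decoys stand outside the rack.

```bash
python3 - <<'E'
from h import *
D=np.load('pics/top0.npz'); p,d=D['p'],D['d']
a=cv2.resize(p[140:245,180:305],None,fx=6,fy=6,interpolation=cv2.INTER_CUBIC)
cv2.imwrite('pics/crop1.png',cv2.resize(a,(750,630))[:600])
W=cloud('top',d)
def rect(mask,n):
    pts=W[mask][:,:2]; r=cv2.minAreaRect((pts*1000).astype(np.float32)); print(n,mask.sum(),r, 'zmed',np.median(W[mask][:,2]))
v,u=np.mgrid[0:400,0:640]
box=lambda a,b,c,e:(u>=a)&(u<b)&(v>=c)&(v<e)
z=W[...,2]
rect(box(180,305,140,245)&(z>.07)&(z<.11),'phot')
rect(box(180,252,155,195)&(z>.096)&(z<.11),'plate')
hsv=cv2.cvtColor(p,cv2.COLOR_BGR2HSV)
rect(box(380,430,175,252)&(z>.035)&(z<.055),'rack')
for q in [(403,191),(405,212),(409,231),(274,176),(220,200),(221,180),(340,128)]: print(q,world('top',d,[q])[0].round(4))
# white deck contour corner fit
m=(box(180,305,140,245)&(p.min(2)>170)).astype(np.uint8)
c=max(cv2.findContours(m,0,1)[0],key=cv2.contourArea); h=cv2.convexHull(c); print(cv2.approxPolyDP(h,3,True).reshape(-1,2).tolist())
w=world('top',d,h.reshape(-1,2),.08); print('deck edge z=.08',cv2.minAreaRect((w[:,:2]*1000).astype(np.float32)))
m=(box(380,430,175,252)&(p.min(2)>150)).astype(np.uint8)
c=max(cv2.findContours(m,0,1)[0],key=cv2.contourArea); h=cv2.convexHull(c)
w=world('top',d,h.reshape(-1,2),.045); print('rack edge',cv2.minAreaRect((w[:,:2]*1000).astype(np.float32)))
E
```

```text
phot 8869 ((570.7713012695312, 162.8714141845703), (291.5857849121094, 222.3684844970703), 88.58427429199219) zmed 0.08281830919401773
plate 1469 ((601.4064331054688, 222.1962890625), (157.73150634765625, 82.83895874023438), 88.48187255859375) zmed 0.10133171176498572
rack 1046 ((521.3078002929688, -272.7020263671875), (162.0327606201172, 61.97947692871094), 10.465113639831543) zmed 0.04573400237581399
(403, 191) [ 0.5741 -0.2604  0.0868]
(405, 212) [ 0.5205 -0.2682  0.0687]
(409, 231) [ 0.4699 -0.2774  0.0717]
(274, 176) [0.619  0.0836 0.0426]
(220, 200) [0.5451 0.2194 0.0929]
(221, 180) [0.5991 0.22   0.0876]
(340, 128) [ 0.7679 -0.0988  0.0018]
[[193, 150], [298, 153], [296, 234], [188, 231]]
deck edge z=.08 ((569.63671875, 161.69410705566406), (290.8817443847656, 221.75010681152344), 88.5946044921875)
rack edge ((519.9458618164062, -268.6376953125), (167.11302185058594, 73.94702911376953), 10.383976936340332)
```

View pics/crop1.png

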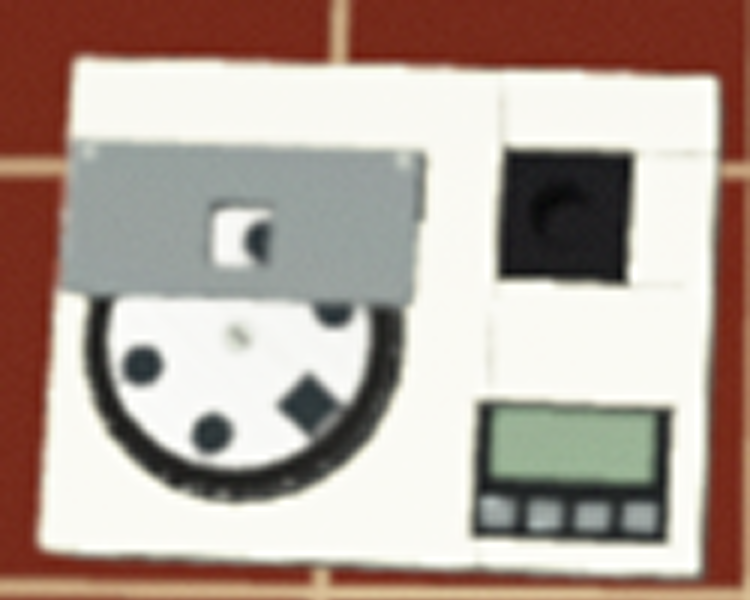

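Crop: spindle near crop (238,335), the square filter near (310,405) at front right, window near (242,237), well block centred near (566,215). I'll now compute the exact angle and the approach.

```bash
cat >> h.py <<'E'
PO=np.array([.570,.1622]); PY=np.deg2rad(-1.41)
RP=np.array([[np.cos(PY),-np.sin(PY)],[np.sin(PY),np.cos(PY)]])
def pw(x,y): return PO+RP@np.array([x,y])
def disc(name,p,d):
    """dark filters in white disc: photometer-frame position rel. spindle"""
    g=p.max(2); s=pw(-.015,.06)
    h,w=d.shape; v,u=np.mgrid[0:h,0:w]
    W=world(name,d,np.c_[u.ravel(),v.ravel()],.091).reshape(h,w,3)
    L=(W[...,:2]-s)@RP; r=np.hypot(L[...,0],L[...,1])
    m=((g<120)&(r<.0565)&(L[...,0]<.008)).astype(np.uint8)
    n,lab,st,ce=cv2.connectedComponentsWithStats(m)
    for i in range(1,n):
        if st[i,4]<6: continue
        k=lab==i; wt=(200.-g[k]); c=(L[k]*wt[:,None]).sum(0)/wt.sum(); mr=cv2.minAreaRect((L[k]*1000).astype(np.float32))
        print('blob',ce[i].round(1),st[i,4],'mm',(c*1000).round(1),'r',(np.hypot(*c)*1000).round(1),'ang',np.rad2deg(np.arctan2(c[1],c[0])).round(1)%360,np.round(mr[1],1))
    rim=(g<90)&(r>.05)&(r<.078)&(L[...,0]<.005)
    e=cv2.fitEllipse((L[rim]*1000).astype(np.float32)); print('rim',np.round(e[0],1),np.round(e[1],1))
def rel(target_xy,z,yaw,st=None):
    """needed turn about tool z (deg) and shifts in tool axes (cm), before turning"""
    st=st or bot.get_state(); y=np.deg2rad(st['eef_rot'][2]); d=np.r_[target_xy,z]-st['eef_pos']
    print('turn z',-((yaw-st['eef_rot'][2]+180)%360-180),'shift cm',100*(d[0]*np.cos(y)+d[1]*np.sin(y)),100*(d[0]*np.sin(y)-d[1]*np.cos(y)),-100*d[2])
E
python3 - <<'E'
from h import *
D=np.load('pics/top0.npz'); p,d=D['p'],D['d']
print('spindle',pw(-.015,.06),'window',pw(.029,.06)); disc('top',p,d)
v,u=np.mgrid[0:400,0:640]
W=cloud('top',d)
m=(u>390)&(u<415)&(v>178)&(v<202)&(p.max(2)<80)
print('cap px',m.sum(),u[m].mean(),v[m].mean(), world('top',d,[[u[m].mean(),v[m].mean()]],.084))
print('depth cap', np.median(W[m],0))
wm=world('top',d,np.c_[u.ravel(),v.ravel()],.088).reshape(400,640,3)
b=(u>260)&(u<290)&(v>160)&(v<190)&(p.max(2)<90)
print('well block',cv2.minAreaRect((wm[b][:,:2]*1000).astype(np.float32)), (RP.T@(wm[b][:,:2].mean(0)-PO)))
wi=world('top',d,np.c_[u.ravel(),v.ravel()],.101).reshape(400,640,3)
b=(u>213)&(u<228)&(v>171)&(v<187)&(np.abs(p.astype(int).mean(2)-155)>35); print('window seen',b.sum(),wi[b].mean(0))
th=115; s=pw(-.015,.06); a=np.deg2rad(th)+PY
rel(s+.0635*np.array([np.cos(a),np.sin(a)]),.105,th-1.4)
E
```

```text
spindle [0.55648094 0.22255093] window [0.60046762 0.22146824]
blob [203.3 200.4] 29 mm [-13.8  41.5] r 43.7 ang 108.4 [13.2 13.5]
blob [231.2 207.2] 51 mm [-28.9 -33.6] r 44.3 ang 229.3 [20.7 18.4]
blob [214.8 211.8] 28 mm [-42.6   8.9] r 43.5 ang 168.2 [13.1 13.3]
rim [-1.7 -1.4] [126.3 128.6]
cap px 92 402.9891304347826 193.3913043478261 [[ 0.56812345 -0.26077457  0.084     ]]
depth cap [ 0.56867238 -0.26067481  0.08434601]
well block ((612.0634155273438, 80.52106475830078), (55.284767150878906, 55.830936431884766), 86.38508605957031) [ 0.0439992  -0.08054699]
window seen 80 [0.59888047 0.22123293 0.101     ]
turn z 53.46268226714892 shift cm -45.485826813510734 -28.18977574501027 12.505718622146988
```

Emit:
carry_out --pt "0 0 0 -3.25 -2.01 0 0" --pt "0 0 0 -3.25 -2.01 0 0" --pt "0 0 0 -3.25 -2.01 0 0" --pt "0 0 0 -3.25 -2.01 0 0" --pt "0 0 0 -3.25 -2.01 0 0" --pt "0 0 0 -3.25 -2.01 0 0" --pt "0 0 0 -3.25 -2.01 0 0" --pt "0 0 0 -3.25 -2.01 0 0" --pt "0 0 0 -3.25 -2.01 0 0" --pt "0 0 0 -3.25 -2.01 0 0" --pt "0 0 0 -3.25 -2.01 0 0" --pt "0 0 0 -3.25 -2.01 0 0" --pt "0 0 0 -3.25 -2.01 0 0" --pt "0 0 0 -3.25 -2.01 0 0"

```text
clock: 1.27
eef_pos: [0.5323, 0.2801, 0.2308]
eef_rot: [-180.0, -0.0, 167.1]
wrist_force: [1.2, 0.1, 0.3]
width: -0.001
grasp_force: 0.0
```

Emit:
carry_out --pt "0 0 6.7 0 0 0 0" --pt "0 0 6.7 0 0 0 0" --pt "0 0 6.7 0 0 0 0" --pt "0 0 6.7 0 0 0 0" --pt "0 0 6.7 0 0 0 0" --pt "0 0 6.7 0 0 0 0" --pt "0 0 6.7 0 0 0 0" --pt "0 0 6.6 0 0 0 0" --pt "0 0 0 0 0 0 0" --pt "0 0 0 0 0 0 0"

```text
clock: 2.1
eef_pos: [0.5313, 0.2817, 0.2308]
eef_rot: [-179.9, -0.0, 113.7]
wrist_force: [-0.0, -0.3, -0.1]
width: 0.001
grasp_force: 0.0
```

```bash
python3 - <<'E'
from h import *
s=bot.get_state(); print(s['clock'],s['eef_pos'],s['eef_rot'],s['wrist_force'],s['width'])
p,d=bot.camera('wrist'); cv2.imwrite('pics/wrist1.png',p); np.savez('pics/wrist1.npz',p=p,d=d)
disc('wrist',p,d)
th=115; a=np.deg2rad(th)+PY
rel(pw(-.015,.06)+.0635*np.array([np.cos(a),np.sin(a)]),.097,th-1.4)
E
```

```text
2.1 [0.53126557 0.28165413 0.23080635] [-1.79946741e+02 -5.37038355e-03  1.13732224e+02] [-0.03733952 -0.34714339 -0.06924571] 0.0014930146155878155
blob [325.5 206.6] 381 mm [-12.9  41.8] r 43.8 ang 107.2 [18.7 19.7]
blob [268.4 217. ] 7 mm [-55.   11.2] r 56.1 ang 168.5 [7.4 0.5]
blob [280.4 225.7] 366 mm [-42.   8.] r 42.7 ang 169.2 [19.  19.6]
blob [319.  259.2] 141 mm [ 4.  -7.7] r 8.7 ang 297.2 [ 6.5 25.2]
blob [286.8 275.3] 1063 mm [-15.9 -36.5] r 39.8 ang 246.5 [37.1 51.7]
rim [-5.1  0.1] [115.6 130.9]
turn z 0.12502559016476766 shift cm -0.07484023854417926 -0.059022947080509036 13.391120819247087
```

View pics/wrist1.png

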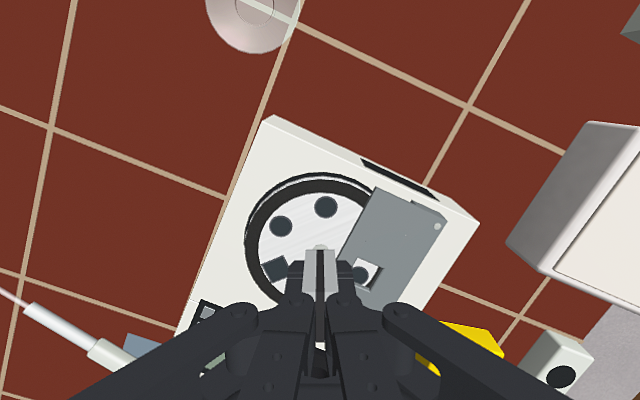

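Wrist view: the disc's left and front are visible around (310,225), with the square at about (278,268). The fingertips are thin and clear of the plate. Going down.

Emit:
carry_out --pt "0 0 0 -0.07 -0.06 3 0" --pt "0 0 0 0 0 3 0" --pt "0 0 0 0 0 3 0" --pt "0 0 0 0 0 3 0" --pt "0 0 0 0 0 1 0" --pt "0 0 0 0 0 0.3 0" --pt "0 0 0 0 0 0 0" --pt "0 0 0 0 0 0 0" --pt "0 0 0 0 0 0 0"

```text
clock: 2.9
eef_pos: [0.533, 0.2814, 0.101]
eef_rot: [179.7, 0.0, 113.6]
wrist_force: [0.1, 0.3, 0.6]
width: 0.003
grasp_force: 0.0
```

Emit:
carry_out --pt "0 0 0 0 0 0.05 0" --pt "0 0 0 0 0 0.05 0" --pt "0 0 0 0 0 0.05 0" --pt "0 0 0 0 0 0.05 0" --pt "0 0 0 0 0 0.05 0" --pt "0 0 0 0 0 0.05 0" --pt "0 0 0 0 0 0.03 0" --pt "0 0 0 0 0 0 0"

```text
clock: 3.57
eef_pos: [0.5311, 0.2808, 0.0948]
eef_rot: [-180.0, -0.0, 113.6]
wrist_force: [-0.2, 0.1, 0.6]
width: -0.002
grasp_force: 0.0
```

Emit:
carry_out --pt "0 0 0 0 0 0.04 0" --pt "0 0 0 0 0 0.04 0" --pt "0 0 0 0 0 0.04 0" --pt "0 0 0 0 0 0 0"

```text
clock: 3.9
eef_pos: [0.5312, 0.2808, 0.0937]
eef_rot: [-180.0, 0.0, 113.6]
wrist_force: [-1.0, 0.1, 0.3]
width: 0.001
grasp_force: 0.0
```

Emit:
carry_out --pt "0 0 0 0 0 0.04 0" --pt "0 0 0 0 0 0 0"

```text
clock: 4.07
eef_pos: [0.5312, 0.2808, 0.0933]
eef_rot: [-180.0, -0.0, 113.6]
wrist_force: [-0.3, 0.2, -0.9]
width: -0.001
grasp_force: 0.0
```

Emit:
carry_out --pt "0 0 0 0 0 0.04 0" --pt "0 0 0 0 0 0 0"

```text
clock: 4.23
eef_pos: [0.5312, 0.2808, 0.0929]
eef_rot: [-180.0, 0.0, 113.6]
wrist_force: [-0.5, -0.1, -0.1]
width: 0.003
grasp_force: 0.0
```

Emit:
carry_out --pt "0 0 0 0 0 0.04 0" --pt "0 0 0 0 0 0 0"

```text
clock: 4.4
eef_pos: [0.5312, 0.2808, 0.0925]
eef_rot: [-180.0, -0.0, 113.6]
wrist_force: [0.5, -0.6, 0.6]
width: 0.003
grasp_force: 0.0
```

Emit:
carry_out --pt "0 0 0 0 0 0.03 0" --pt "0 0 0 0 0 0 0"

```text
clock: 4.57
eef_pos: [0.5312, 0.2808, 0.0923]
eef_rot: [-180.0, 0.0, 113.6]
wrist_force: [-0.1, -0.9, 1.1]
width: -0.002
grasp_force: 0.0
```

Emit:
carry_out --pt "0 0 0 0 0 0.03 0" --pt "0 0 0 0 0 0 0"

```text
clock: 4.73
eef_pos: [0.5312, 0.2808, 0.092]
eef_rot: [-180.0, -0.0, 113.6]
wrist_force: [0.2, 0.1, 1.0]
width: -0.001
grasp_force: 0.0
```

Emit:
carry_out --pt "0 0 0 0 0 0.03 0" --pt "0 0 0 0 0 0 0"

```text
clock: 4.9
eef_pos: [0.5313, 0.2809, 0.0919]
eef_rot: [180.0, 0.0, 113.6]
wrist_force: [-0.5, -0.5, 0.8]
width: 0.001
grasp_force: 0.2
```

Emit:
carry_out --pt "0 0 0 0 0 0.03 0" --pt "0 0 0 0 0 0 0"

```text
clock: 5.07
eef_pos: [0.5313, 0.2809, 0.0918]
eef_rot: [-180.0, 0.0, 113.6]
wrist_force: [-0.9, -0.2, 2.2]
width: -0.004
grasp_force: 1.0
```

Emit:
carry_out --pt "0 0 0 0 0 0.03 0" --pt "0 0 0 0 0 0.03 0" --pt "0 0 0 0 0 0 0"

```text
clock: 5.32
eef_pos: [0.5317, 0.281, 0.0917]
eef_rot: [179.9, 0.0, 113.6]
wrist_force: [-2.7, 0.5, 5.9]
width: 0.0
grasp_force: 2.4
```

Emit:
carry_out --pt "0 0 -2 0 -0.22 0 0" --pt "0 0 -2 0 -0.22 0 0" --pt "0 0 -2 0 -0.22 0 0" --pt "0 0 -2 0 -0.22 0 0"

```text
clock: 5.65
eef_pos: [0.5248, 0.2776, 0.0918]
eef_rot: [179.7, 0.0, 121.6]
wrist_force: [2.1, 1.4, 2.3]
width: 0.002
grasp_force: 1.6
```

Emit:
carry_out --pt "0 0 -2 0 -0.22 0.03 0" --pt "0 0 -2 0 -0.22 0.03 0" --pt "0 0 -2 0 -0.22 0 0" --pt "0 0 -2 0 -0.22 0 0"

```text
clock: 5.98
eef_pos: [0.5179, 0.2729, 0.0919]
eef_rot: [179.7, 0.1, 129.6]
wrist_force: [1.5, 1.6, 4.2]
width: 0.002
grasp_force: 2.5
```

```bash
cat > st.py <<'E'
from h import *
s=bot.get_state(); L=(RP.T@(s['eef_pos'][:2]-pw(-.015,.06)))*1000
print('f',s['wrist_force'].round(1),'z',s['eef_pos'][2].round(4),'r',np.hypot(*L).round(1),'th',np.rad2deg(np.arctan2(L[1],L[0])).round(1)%360)
p,d=bot.camera('top'); disc('top',p,d); cv2.imwrite('pics/topx.png',p)
E
python3 st.py
```

```text
f [1.5 1.6 4.2] z 0.0919 r 63.4 th 128.9
blob [201.9 201.7] 81 mm [-16.8  45.4] r 48.4 ang 110.3 [43.8 18.9]
blob [233.9 203.9] 53 mm [-19.9 -40.1] r 44.7 ang 243.6 [20.6 17.9]
blob [218.8 212.5] 28 mm [-43.9  -1.9] r 43.9 ang 182.5 [13.2 12.9]
rim [-9.6 -0.7] [112.8 130.1]
```

Emit:
carry_out --pt "0 0 -2 0 -0.22 0.02 0" --pt "0 0 -2 0 -0.22 0.01 0" --pt "0 0 -2 0 -0.22 0 0" --pt "0 0 -2 0 -0.22 0 0" --pt "0 0 -2 0 -0.22 0 0"

```text
clock: 6.45
eef_pos: [0.5101, 0.2654, 0.092]
eef_rot: [179.7, 0.1, 139.6]
wrist_force: [0.4, 1.9, 7.3]
width: 0.001
grasp_force: 3.3
```

Band is rising; ease off slightly.

Emit:
carry_out --pt "0 0 -2 0 -0.22 -0.03 0" --pt "0 0 -2 0 -0.22 -0.01 0" --pt "0 0 -2 0 -0.22 -0.01 0" --pt "0 0 -2 0 -0.22 -0.01 0"

```text
clock: 6.78
eef_pos: [0.5046, 0.2583, 0.0922]
eef_rot: [179.7, 0.2, 147.6]
wrist_force: [1.4, 1.8, 4.4]
width: -0.0
grasp_force: 2.5
```

Emit:
carry_out --pt "0 0 -2 0 -0.22 0.01 0" --pt "0 0 -2 0 -0.22 0.01 0" --pt "0 0 -2 0 -0.22 0 0" --pt "0 0 -2 0 -0.22 0 0" --pt "0 0 -2 0 -0.22 0 0"

```text
clock: 7.2
eef_pos: [0.4995, 0.2487, 0.0924]
eef_rot: [179.8, 0.2, 157.6]
wrist_force: [0.4, 1.2, 6.2]
width: -0.0
grasp_force: 3.4
```

Emit:
carry_out --pt "0 0 -2 0 -0.22 -0.02 0" --pt "0 0 -2 0 -0.22 0 0" --pt "0 0 -2 0 -0.22 -0.01 0" --pt "0 0 -2 0 -0.22 0 0" --pt "0 0 -2 0 -0.22 -0.01 0"

```text
clock: 7.62
eef_pos: [0.496, 0.2381, 0.0925]
eef_rot: [179.8, 0.2, 167.6]
wrist_force: [0.8, 1.9, 5.9]
width: 0.004
grasp_force: 2.9
```

Emit:
carry_out --pt "0 0 -2 0 -0.22 -0.01 0" --pt "0 0 -2 0 -0.22 0 0" --pt "0 0 -2 0 -0.22 -0.01 0" --pt "0 0 -2 0 -0.22 0 0" --pt "0 0 -2 0 -0.22 0 0"

```text
clock: 8.03
eef_pos: [0.4944, 0.2272, 0.0927]
eef_rot: [179.9, 0.3, 177.6]
wrist_force: [0.8, 1.9, 6.7]
width: 0.003
grasp_force: 3.1
```

```bash
python3 st.py
```

```text
f [0.8 1.9 6.7] z 0.0927 r 62.3 th 177.1
blob [211.5 204.3] 494 mm [-23.9  15.6] r 28.5 ang 146.9 [88.8 56.6]
blob [231.4 206.6] 27 mm [-27.2 -34.2] r 43.6 ang 231.5 [11.3 14.7]
rim [5.9 2.8] [141.5 147. ]
```

Emit:
carry_out --pt "0 0 -2 0.02 -0.22 -0.02 0" --pt "0 0 -2 0.02 -0.22 -0.01 0" --pt "0 0 -2 0.02 -0.22 0 0" --pt "0 0 -2 0.01 -0.22 -0.01 0" --pt "0 0 -2 0.01 -0.22 0 0"

```text
clock: 8.5
eef_pos: [0.4946, 0.2163, 0.093]
eef_rot: [179.9, 0.4, -172.4]
wrist_force: [2.2, 2.2, 4.9]
width: 0.004
grasp_force: 1.8
```

Emit:
carry_out --pt "0 0 -2 0.01 -0.22 0.01 0" --pt "0 0 -2 0.01 -0.22 0 0" --pt "0 0 -2 0.01 -0.22 0 0" --pt "0 0 -2 0.01 -0.22 0 0" --pt "0 0 -2 0.01 -0.22 0 0"

```text
clock: 8.92
eef_pos: [0.4967, 0.2056, 0.0932]
eef_rot: [180.0, 0.5, -162.4]
wrist_force: [2.8, 3.1, 3.9]
width: 0.001
grasp_force: 2.0
```

Emit:
carry_out --pt "0 0 -2 0 -0.22 0.02 0" --pt "0 0 -2 0 -0.22 0.02 0" --pt "0 0 -2 0 -0.22 0.01 0" --pt "0 0 -2 0 -0.22 0 0" --pt "0 0 -2 0 -0.22 0 0"

```text
clock: 9.33
eef_pos: [0.5008, 0.1955, 0.0932]
eef_rot: [-179.9, 0.5, -152.4]
wrist_force: [1.4, 3.3, 6.0]
width: -0.003
grasp_force: 3.4
```

Emit:
carry_out --pt "0 0 -2 0 -0.22 0 0" --pt "0 0 -2 0 -0.22 0 0" --pt "0 0 -2 0 -0.22 0 0" --pt "0 0 -2 0 -0.22 0 0" --pt "0 0 -2 0 -0.22 0 0"

```text
clock: 9.75
eef_pos: [0.5065, 0.1862, 0.0933]
eef_rot: [-179.9, 0.5, -142.4]
wrist_force: [1.5, 3.5, 8.0]
width: -0.004
grasp_force: 3.6
```

```bash
python3 st.py
```

```text
f [1.5 3.5 8. ] z 0.0933 r 61.8 th 217.5
blob [219.3 203.3] 782 mm [-19.7  -5.6] r 20.5 ang 196.0 [ 63.2 111.8]
rim [-10.2   4.2] [115.  136.2]
```

Emit:
carry_out --pt "0 0 -2 0.01 -0.22 -0.02 0" --pt "0 0 -2 0.01 -0.22 -0.01 0" --pt "0 0 -2 0.01 -0.22 0 0" --pt "0 0 -2 0.01 -0.22 0 0" --pt "0 0 -2 0.01 -0.22 0 0"

```text
clock: 10.22
eef_pos: [0.5136, 0.1781, 0.0935]
eef_rot: [-179.8, 0.5, -132.4]
wrist_force: [2.1, 5.2, 5.5]
width: 0.001
grasp_force: 2.8
```

Emit:
carry_out --pt "0 0 -2 0.01 -0.22 0.01 0" --pt "0 0 -2 0.01 -0.22 0 0" --pt "0 0 -2 0.01 -0.22 0 0" --pt "0 0 -2 0.01 -0.22 0 0" --pt "0 0 -2 0.01 -0.22 0 0"

```text
clock: 10.63
eef_pos: [0.5219, 0.1712, 0.0935]
eef_rot: [-179.7, 0.5, -122.4]
wrist_force: [2.4, 6.0, 6.5]
width: -0.001
grasp_force: 3.1
```

```bash
python3 st.py; python3 - <<'E'
from h import *
p=cv2.imread('pics/topx.png')[155:240,180:270]; q=bot.camera('scene')[0][130:200,320:420]
a=cv2.resize(p,(480,453),interpolation=2); b=cv2.resize(q,(300,210),interpolation=2)
c=np.zeros((453,800,3),np.uint8); c[:,:480]=a; c[:210,480:780]=b; cv2.imwrite('pics/c2.png',c)
E
```

```text
f [2.4 6.  6.5] z 0.0935 r 61.9 th 237.5
blob [209.9 194.3] 90 mm [ 3.  25.1] r 25.3 ang 83.1 [13.3 74.5]
blob [220.6 205.5] 642 mm [-27.1  -6.3] r 27.8 ang 193.1 [ 55.5 110.5]
rim [-7.8  0.9] [116.4 135.9]
```

View pics/c2.png

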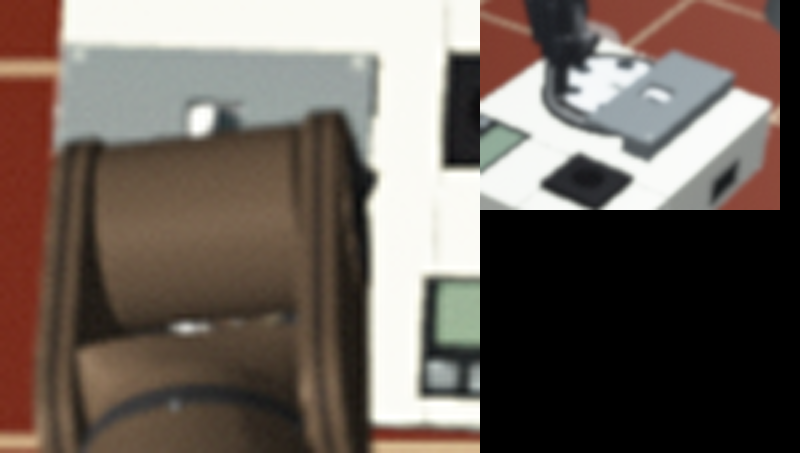

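The square filter's edge is now entering the window from the right at crop (225,120), as expected with about 9° to go.

Emit:
carry_out --pt "0 0 -2 0.01 -0.22 0 0" --pt "0 0 -2 0.01 -0.22 0 0" --pt "0 0 -2 0.01 -0.22 -0.01 0" --pt "0 0 -1 0.0 -0.11 0 0" --pt "0 0 0 0 0 0 0" --pt "0 0 0 0 0 -0.1 0" --pt "0 0 0 0 0 -0.3 0" --pt "0 0 0 0 0 -1 0" --pt "0 0 0 3 0 -1 0" --pt "0 0 0 4 0 -1 0" --pt "0 0 0 4 0 -1 0" --pt "0 0 0 4 0 -1 0" --pt "0 0 0 3 0 0 0" --pt "0 0 0 0 0 0 0"

```text
clock: 11.9
eef_pos: [0.4488, 0.0163, 0.1451]
eef_rot: [-179.6, -1.3, -116.8]
wrist_force: [-0.3, 0.7, -0.5]
width: -0.005
grasp_force: 0.0
```

```bash
python3 - <<'E'
from h import *
print(bot.get_state()['eef_pos'])
p,d=bot.camera('top'); disc('top',p,d); np.savez('pics/t3.npz',p=p,d=d)
cv2.imwrite('pics/c3.png',cv2.resize(p[150:240,180:270],(600,600),interpolation=2))
E
```

```text
[0.44884729 0.0163429  0.14510341]
blob [204.5 203. ] 26 mm [-20.5  37.9] r 43.1 ang 118.4 [10.6 13.5]
blob [232.5 205. ] 26 mm [-23.  -36.9] r 43.5 ang 238.0 [10.5 13.3]
blob [217.6 212.3] 27 mm [-43.6   1.4] r 43.6 ang 178.1 [13.2 12.9]
rim [-3.9 -1.4] [122.7 127.3]
```

View pics/c3.png

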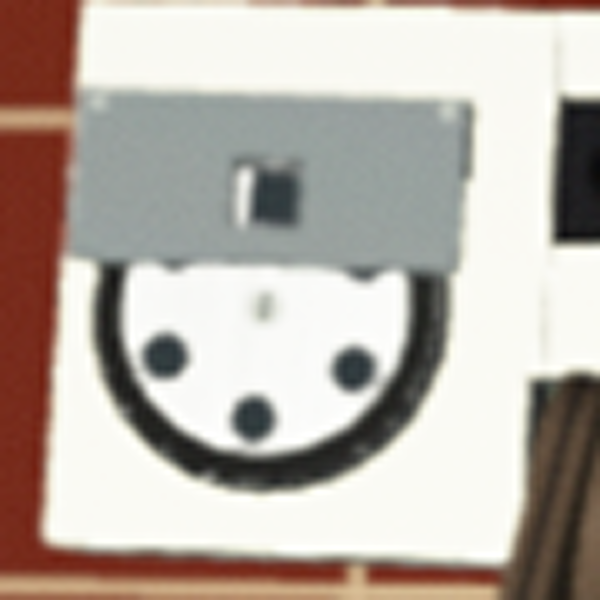

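The square stands in the window. The three visible round filters sit at 118.4°, 178.1° and 238.0°, so the square is at about 358.5°, roughly 1 mm off centre. Next is the vial.

```bash
python3 - <<'E'
from h import *
D=np.load('pics/t3.npz'); p,d=D['p'],D['d']; W=cloud('top',d)
D0=np.load('pics/top0.npz'); W0=cloud('top',D0['d'])
w=W0[178:202,390:418].reshape(-1,3); k=w[w[:,2]>.078]; print('cap top',len(k),cv2.minEnclosingCircle((k[:,:2]*1000).astype(np.float32)),k.mean(0),np.percentile(k[:,2],90))
w=W0[140:245,180:305].reshape(-1,3); L=(w[:,:2]-PO)@RP
m=(np.abs(L[:,0]-.045)<.04)&(np.abs(L[:,1]+.08)<.04)&(w[:,2]<.08-.008); print('well hole pts',m.sum(), L[m].mean(0))
m=(np.abs(L[:,0]-.045)<.05)&(np.abs(L[:,1]+.08)<.05)&(w[:,2]>.0845)&(w[:,2]<.092); print('block',m.sum(),cv2.minAreaRect((L[m]*1000).astype(np.float32)))
rel([.570,-.2625],.2,190.5)
E
```

```text
cap top 120 ((484.17034912109375, -153.54864501953125), 154.60263061523438) [ 0.56571043 -0.25756136  0.11499942] 0.0875508429173367
well hole pts 67 [ 0.05149132 -0.07666374]
block 430 ((44.11931228637695, -81.26724243164062), (97.79158020019531, 96.27009582519531), 88.58773803710938)
turn z 52.75112671331709 shift cm 19.59279515669314 -23.354970385115276 -5.513598384319643
```

Emit:
carry_out --pt "0 0 0 2.18 -2.6 -0.61 6" --pt "0 0 0 2.18 -2.6 -0.61 6" --pt "0 0 0 2.18 -2.6 -0.61 6" --pt "0 0 0 2.18 -2.6 -0.61 6" --pt "0 0 0 2.18 -2.6 -0.61 6" --pt "0 0 0 2.18 -2.6 -0.61 6" --pt "0 0 0 2.18 -2.6 -0.61 6" --pt "0 0 0 2.18 -2.6 -0.61 6" --pt "0 0 0 2.18 -2.6 -0.61 6" --pt "0 0 6.6 0 0 0 6" --pt "0 0 6.6 0 0 0 6" --pt "0 0 6.6 0 0 0 6" --pt "0 0 6.6 0 0 0 6" --pt "0 0 6.6 0 0 0 6" --pt "0 0 6.6 0 0 0 6" --pt "0 0 6.6 0 0 0 6" --pt "0 0 6.6 0 0 0 6" --pt "0 0 0 0 0 0 6" --pt "0 0 0 0 0 0 6" --pt "0 0 0 0 0 0 6"

```text
clock: 13.62
eef_pos: [0.5825, -0.164, 0.2089]
eef_rot: [-171.2, -2.5, -178.2]
wrist_force: [0.6, 0.5, -1.2]
width: 0.702
grasp_force: 0.0
```

```bash
python3 - <<'E'
from h import *
s=bot.get_state(); print(s['clock'],s['eef_pos'],s['eef_rot'],s['width'])
p,d=bot.camera('wrist'); cv2.imwrite('pics/wrist2.png',p); np.savez('pics/wrist2.npz',p=p,d=d)
W=cloud('wrist',d); L=np.hypot(W[...,0]-.57,W[...,1]+.2625)
v,u=np.mgrid[0:400,0:640]
for lo,hi in [(.074,.095),(.04,.05)]:
    m=(d>0)&(L<.06)&(W[...,2]>lo)&(W[...,2]<hi); print(lo,m.sum(),W[m].mean(0) if m.any() else '',u[m].mean(),v[m].mean(), cv2.minAreaRect((W[m][:,:2]*1000).astype(np.float32)) if m.any() else '')
E
```

```text
13.6167 [ 0.58253179 -0.16400919  0.20888622] [-171.19118404   -2.50428908 -178.22752498] 0.7015598304514477
0.074 1289 [ 0.56389843 -0.26125298  0.08405718] 231.100077579519 166.14507370054307 ((550.6215209960938, -260.9548034667969), (31.840662002563477, 70.26326751708984), 86.73462677001953)
0.04 3720 [ 0.55463288 -0.25808081  0.04560885] 250.38118279569892 149.33817204301076 ((555.8353881835938, -265.090087890625), (89.96640014648438, 61.05879211425781), 10.179398536682129)
```

View pics/wrist2.png

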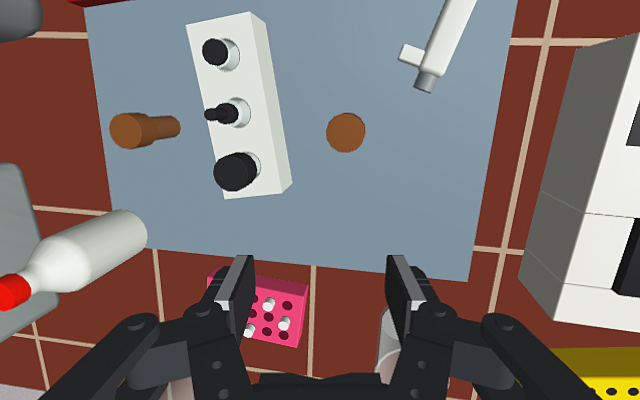

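The wrist view shows the broad cap at (235,171), the dropper at (225,113) and the crimp vial at (218,52). The tool is tilted because joint 6 ran into its limit on the way, so I'll fix the orientation.

```bash
cat >> h.py <<'E'
from scipy.spatial.transform import Rotation as Ro
def fix(xyz,yaw,s=None):
    """rotvec (tool, deg) and shift in current tool axes (cm) to reach xyz, pointing down with yaw"""
    s=s or bot.get_state(); R=Ro.from_euler('xyz',s['eef_rot'],degrees=True)
    T=Ro.from_euler('xyz',[180,0,yaw],degrees=True)
    print('rotvec',np.rad2deg((R.inv()*T).as_rotvec()).round(2),'shift now',(100*R.inv().apply(np.array(xyz)-s['eef_pos'])).round(2),'shift after turn',(100*T.inv().apply(np.array(xyz)-s['eef_pos'])).round(2))
E
python3 - <<'E'
from h import *
D=np.load('pics/wrist2.npz'); p,d=D['p'],D['d']; W=cloud('wrist',d)
v,u=np.mgrid[0:400,0:640]
m=(u>205)&(u<268)&(v>145)&(v<195)&(p.max(2)<90)&(W[...,2]>.0815)&(W[...,2]<.087)
print(m.sum(),cv2.minAreaRect((W[m][:,:2]*1000).astype(np.float32)),cv2.minEnclosingCircle((W[m][:,:2]*1000).astype(np.float32)),W[m].mean(0))
print(bot.get_state()['q'])
fix([.570,-.2625,.2],190.5)
E
```

```text
993 ((569.7659301757812, -262.3702392578125), (29.792531967163086, 31.41820526123047), 7.240740776062012) ((569.9111938476562, -262.0979309082031), 15.964822769165039) [ 0.5695469  -0.26148109  0.08469731]
[ -21.57991083    8.95236911  101.86761858   -9.77963813   68.23477583
 -109.94138826]
rotvec [-8.61 -3.15 -8.56] shift now [ 1.5  -9.53  2.46] shift after turn [ 3.02 -9.44  0.9 ]
```

Emit:
carry_out --pt "-4.3 -1.6 -4.3 0 0 0 6" --pt "-4.3 -1.6 -4.3 0 0 0 6" --pt "0 0 0 1 -3.15 0.3 6" --pt "0 0 0 1 -3.15 0.3 6" --pt "0 0 0 1 -3.15 0.3 6" --pt "0 0 0 0 0 0 6" --pt "0 0 0 0 0 0 6" --pt "0 0 0 0 0 0 6" --pt "0 0 0 0 0 0 6"

```text
clock: 14.42
eef_pos: [0.5701, -0.2619, 0.2005]
eef_rot: [-180.0, 0.1, -169.5]
wrist_force: [0.1, -0.2, -0.4]
width: 0.701
grasp_force: 0.0
```

```bash
python3 - <<'E'
from h import *
s=bot.get_state(); print(s['clock'],s['eef_pos'],s['eef_rot'],s['q'])
fix([.5698,-.2623,.064],190.5)
E
```

```text
14.4167 [ 0.57009234 -0.26190773  0.20049361] [-1.79976353e+02  9.41088254e-02 -1.69517330e+02] [-3.39493739e+01  1.19235761e+01  9.90276474e+01  5.24941760e-02
  6.89650287e+01 -1.34450831e+02]
rotvec [-0.02  0.09 -0.02] shift now [ 0.06 -0.03 13.65] shift after turn [ 0.04 -0.03 13.65]
```

Emit:
carry_out --pt "0 0 0 0.05 -0.03 3 6" --pt "0 0 0 0 0 3 6" --pt "0 0 0 0 0 3 6" --pt "0 0 0 0 0 2.5 6" --pt "0 0 0 0 0 1.2 6" --pt "0 0 0 0 0 0.6 6" --pt "0 0 0 0 0 0.35 6" --pt "0 0 0 0 0 0 6" --pt "0 0 0 0 0 0 6"

```text
clock: 15.17
eef_pos: [0.5708, -0.264, 0.0658]
eef_rot: [-179.8, 0.2, -169.6]
wrist_force: [-0.9, 0.2, 0.2]
width: 0.701
grasp_force: 0.0
```

Emit:
carry_out --pt "0 0 0 0 0 0 5" --pt "0 0 0 0 0 0 4" --pt "0 0 0 0 0 0 3.5" --pt "0 0 0 0 0 0 2.6" --pt "0 0 0 0 0 0 2" --pt "0 0 0 0 0 0 2" --pt "0 0 0 0 0 0 2" --pt "0 0 0 0 0 0 2" --newtons 25

```text
clock: 15.83
eef_pos: [0.5702, -0.2636, 0.065]
eef_rot: [-179.9, 0.2, -169.6]
wrist_force: [-0.4, 1.3, 5.9]
width: 0.353
grasp_force: 24.7
```

Emit:
carry_out --pt "0 0 0 0 0 -0.5 2" --pt "0 0 0 0 0 -1 2" --pt "0 0 0 0 0 -2 2" --pt "0 0 0 0 0 -2 2" --pt "0 0 0 0 0 -2 2" --pt "0 0 0 0 0 -2 2" --pt "0 0 0 0 0 -2 2" --pt "0 0 0 0 0 -1.5 2" --pt "0 0 0 0 0 -0.5 2" --pt "0 0 0 0 0 0 2" --pt "0 0 0 0 0 0 2"

```text
clock: 16.75
eef_pos: [0.569, -0.2633, 0.1984]
eef_rot: [-180.0, 0.1, -169.6]
wrist_force: [-0.2, -0.7, -0.9]
width: 0.355
grasp_force: 25.1
```

```bash
python3 - <<'E'
from h import *
s=bot.get_state(); print(s['clock'],s['eef_pos'],s['eef_rot'],s['q'],s['width'],s['grasp_force'],s['wrist_force'])
print(pw(.045,-.08))
fix([*pw(.045,-.08),.195],190.5)
p,d=bot.camera('wrist'); cv2.imwrite('pics/wrist3.png',p)
E
```

```text
16.75 [ 0.56904454 -0.26325989  0.19836561] [-1.79976871e+02  5.33173631e-02 -1.69611613e+02] [-3.40960435e+01  1.20043601e+01  9.91641777e+01  2.23763905e-02
  6.87772177e+01 -1.34492510e+02] 0.35474170913732533 25.05978137254715 [-0.24783646 -0.66308354 -0.93868277]
[0.61301784 0.08111692]
rotvec [-0.02  0.05 -0.11] shift now [-10.53  33.08   0.33] shift after turn [-10.6   33.06   0.34]
```

View pics/wrist3.png

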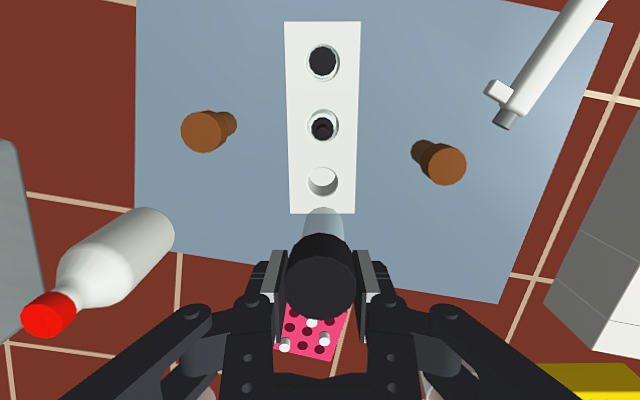

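The vial is held by its cap at (322,270), the rack hole is empty at (322,182), and the other two vials are untouched. I'll stop behind the well so the wrist camera can measure it.

Emit:
carry_out --pt "0 0 0 -0.87 1.6 0 2" --pt "0 0 0 -1.74 3.18 0 2" --pt "0 0 0 -1.74 3.18 0 2" --pt "0 0 0 -1.74 3.18 0 2" --pt "0 0 0 -1.74 3.18 0 2" --pt "0 0 0 -1.74 3.18 0 2" --pt "0 0 0 -1.74 3.18 0 2" --pt "0 0 0 -1.74 3.18 0 2" --pt "0 0 0 -1.74 3.18 0 2" --pt "0 0 0 -1.74 3.18 0 2" --pt "0 0 0 -0.87 1.6 0 2" --pt "0 0 0 0 0 0 2" --pt "0 0 0 0 0 0 2" --pt "0 0 0 0 0 0 2" --pt "0 0 0 0 0 0 2" --pt "0 0 0 0 0 0 2"

```text
clock: 18.13
eef_pos: [0.6829, 0.0795, 0.1986]
eef_rot: [-180.0, 0.0, -169.7]
wrist_force: [-0.3, -0.5, -0.2]
width: 0.35
grasp_force: 25.1
```

```bash
python3 - <<'E'
from h import *
s=bot.get_state(); print(s['clock'],s['eef_pos'],s['eef_rot'],s['width'],s['grasp_force'])
p,d=bot.camera('wrist'); cv2.imwrite('pics/wrist4.png',p); np.savez('pics/wrist4.npz',p=p,d=d)
W=cloud('wrist',d); L=np.hypot(W[...,0]-.613,W[...,1]-.081)
m=(d>0)&(L<.05)&(W[...,2]>.0855)&(W[...,2]<.092); print('block',m.sum(),cv2.minAreaRect((W[m][:,:2]*1000).astype(np.float32)))
hull=(d>0)&(L<.022)&(W[...,2]<.083); print('hole',hull.sum())
# rim of hole: block-height pixels adjacent to hole pixels
k=cv2.dilate(hull.astype(np.uint8),np.ones((3,3)))>0; rim=k&m&(L<.022)
x=W[rim][:,:2]; A=np.c_[2*x,np.ones(len(x))]; c=np.linalg.lstsq(A,(x**2).sum(1),rcond=None)[0]; print('rim',rim.sum(),c[:2],'r',np.sqrt(c[2]+c[:2]@c[:2]))
# cap in hand
T=Ro.from_euler('xyz',s['eef_rot'],degrees=True); Q=T.inv().apply((W.reshape(-1,3)-s['eef_pos'])).reshape(W.shape)
g=(d>0)&(np.abs(Q[...,0])<.04)&(np.abs(Q[...,1])<.0145)&(p.max(2)<80)
for lo in (-.03,-.026,-.022,-.018,-.014): 
    q=Q[g&(Q[...,2]>=lo)&(Q[...,2]<lo+.004)]; print(lo,len(q),q.min(0) if len(q) else '',q.max(0) if len(q) else '')
E
```

```text
18.1333 [0.68287761 0.0794602  0.19860982] [-1.79951666e+02  4.51156619e-02 -1.69717863e+02] 0.34984219613809736 25.073803067207336
block 6170 ((613.8623657226562, 81.47763061523438), (60.199459075927734, 60.656494140625), 88.46964263916016)
hole 1075
rim 131 [0.61401999 0.08132719] r 0.013690853959752766
-0.03 63 [-0.01070465  0.01418081 -0.02995145] [ 0.01080582  0.0144535  -0.02603203]
-0.026 62 [-0.00877613  0.01416386 -0.0258405 ] [ 0.01116297  0.0144942  -0.02200672]
-0.022 3736 [-0.0160843  -0.01447481 -0.02198624] [ 0.01581942  0.01447636 -0.01800065]
-0.018 305 [-0.00941994 -0.01442976 -0.01798966] [ 0.01562548  0.0144595  -0.0140337 ]
-0.014 281 [ 0.00496353 -0.01433574 -0.01399607] [ 0.0158466   0.01444218 -0.01000708]
```

View pics/wrist4.png

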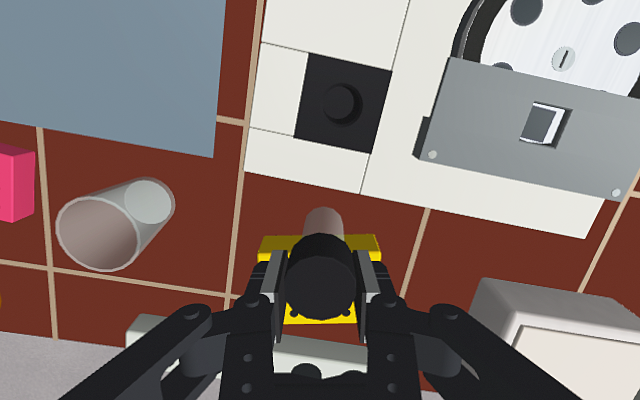

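The well at (342,103) measures (0.6139, 0.0814). The cap is centred in the hand and the foot is 54 mm below the TCP. The window at (541,123) shows the square filter.

```bash
python3 - <<'E'
from h import *
fix([.6139,.0814,.152],190.3)
E
```

```text
rotvec [-0.05  0.07 -0.01] shift now [6.77 1.42 4.68] shift after turn [6.76 1.42 4.69]
```

Emit:
carry_out --pt "0 0 0 1.2 0.25 0 2" --pt "0 0 0 2 0.42 0 2" --pt "0 0 0 2 0.42 0 2" --pt "0 0 0 1.2 0.25 0.5 2" --pt "0 0 0 0.37 0.08 1 2" --pt "0 0 0 0 0 1.5 2" --pt "0 0 0 0 0 1 2" --pt "0 0 0 0 0 0.5 2" --pt "0 0 0 0 0 0.18 2" --pt "0 0 0 0 0 0 2" --pt "0 0 0 0 0 0 2" --pt "0 0 0 0 0 0 2" --pt "0 0 0 0 0 0 2" --pt "0 0 0 0 0 0 2"

```text
clock: 19.35
eef_pos: [0.6145, 0.0827, 0.1527]
eef_rot: [-179.9, 0.2, -169.6]
wrist_force: [-0.3, 0.0, -1.0]
width: 0.353
grasp_force: 25.1
```

```bash
python3 - <<'E'
from h import *
s=bot.get_state(); print(s['clock'],s['eef_pos'],s['eef_rot'],s['wrist_force'])
fix([.6139,.0814,.0931],190.3)
E
```

```text
19.35 [0.61452237 0.08270715 0.15268576] [-1.79940511e+02  1.53633057e-01 -1.69610149e+02] [-0.25013187  0.04393377 -1.02646623]
rotvec [-0.06  0.15  0.09] shift now [ 0.1  -0.11  5.96] shift after turn [ 0.08 -0.12  5.96]
```

Emit:
carry_out --pt "0 0 0 0 0 0 2" --pt "0 0 0 0 0 0 2" --pt "0 0 0 0 0 0 2"

```text
clock: 19.6
eef_pos: [0.6141, 0.0827, 0.1522]
eef_rot: [-180.0, 0.1, -169.6]
wrist_force: [0.7, -0.4, -0.6]
width: 0.352
grasp_force: 25.1
```

Emit:
carry_out --pt "0 0 0 0.04 -0.12 0.2 2" --pt "0 0 0 0 0 0.2 2" --pt "0 0 0 0 0 0.2 2" --pt "0 0 0 0 0 0.1 2" --pt "0 0 0 0 0 0.1 2" --pt "0 0 0 0 0 0.1 2" --pt "0 0 0 0 0 0.1 2" --pt "0 0 0 0 0 0.1 2" --pt "0 0 0 0 0 0.1 2" --pt "0 0 0 0 0 0 2"

```text
clock: 20.43
eef_pos: [0.6138, 0.0814, 0.1398]
eef_rot: [-180.0, 0.1, -169.6]
wrist_force: [0.7, -0.4, -0.8]
width: 0.351
grasp_force: 25.1
```

Emit:
carry_out --pt "0 0 0 0 0 0.1 2" --pt "0 0 0 0 0 0.1 2" --pt "0 0 0 0 0 0.1 2" --pt "0 0 0 0 0 0.1 2" --pt "0 0 0 0 0 0.1 2" --pt "0 0 0 0 0 0 2"

```text
clock: 20.93
eef_pos: [0.6138, 0.0814, 0.1347]
eef_rot: [-180.0, 0.1, -169.6]
wrist_force: [-0.0, -0.5, -0.6]
width: 0.351
grasp_force: 25.1
```

Emit:
carry_out --pt "0 0 0 0 0 0.15 2" --pt "0 0 0 0 0 0.15 2" --pt "0 0 0 0 0 0.15 2" --pt "0 0 0 0 0 0.15 2" --pt "0 0 0 0 0 0.15 2" --pt "0 0 0 0 0 0.15 2" --pt "0 0 0 0 0 0.15 2" --pt "0 0 0 0 0 0.15 2"

```text
clock: 21.6
eef_pos: [0.614, 0.0814, 0.1229]
eef_rot: [-180.0, 0.1, -169.6]
wrist_force: [-0.7, -0.6, -0.3]
width: 0.348
grasp_force: 25.1
```

Emit:
carry_out --pt "0 0 0 0 0 0.2 2" --pt "0 0 0 0 0 0.2 2" --pt "0 0 0 0 0 0.2 2" --pt "0 0 0 0 0 0.2 2" --pt "0 0 0 0 0 0.2 2" --pt "0 0 0 0 0 0.2 2" --pt "0 0 0 0 0 0.2 2" --pt "0 0 0 0 0 0.2 2" --pt "0 0 0 0 0 0.2 2" --pt "0 0 0 0 0 0.2 2" --pt "0 0 0 0 0 0.2 2" --pt "0 0 0 0 0 0.15 2" --pt "0 0 0 0 0 0.1 2" --pt "0 0 0 0 0 0 2" --pt "0 0 0 0 0 0 2"

```text
clock: 22.85
eef_pos: [0.614, 0.0814, 0.0985]
eef_rot: [-180.0, 0.1, -169.6]
wrist_force: [0.9, 0.6, 0.1]
width: 0.353
grasp_force: 25.1
```

Commanded z is about 0.098, so roughly 4–5 mm remain.

Emit:
carry_out --pt "0 0 0 0 0 0.06 2" --pt "0 0 0 0 0 0.06 2" --pt "0 0 0 0 0 0.06 2" --pt "0 0 0 0 0 0.06 2" --pt "0 0 0 0 0 0.06 2" --pt "0 0 0 0 0 0.05 2" --pt "0 0 0 0 0 0.05 2" --pt "0 0 0 0 0 0 2"

```text
clock: 23.52
eef_pos: [0.6139, 0.0814, 0.0944]
eef_rot: [-180.0, 0.1, -169.6]
wrist_force: [-0.3, -0.9, -0.7]
width: 0.353
grasp_force: 25.1
```

Emit:
carry_out --pt "0 0 0 0 0 0.04 2" --pt "0 0 0 0 0 0.04 2" --pt "0 0 0 0 0 0 2"

```text
clock: 23.77
eef_pos: [0.6142, 0.0814, 0.0941]
eef_rot: [-180.0, 0.1, -169.6]
wrist_force: [0.0, 0.7, 0.4]
width: 0.354
grasp_force: 25.2
```

Emit:
carry_out --pt "0 0 0 0 0 0.04 2" --pt "0 0 0 0 0 0.03 2" --pt "0 0 0 0 0 0 2"

```text
clock: 24.02
eef_pos: [0.6146, 0.0815, 0.094]
eef_rot: [-179.9, 0.2, -169.6]
wrist_force: [-1.0, 0.7, 4.0]
width: 0.35
grasp_force: 25.5
```

On the floor. Letting go gently, then retreating.

Emit:
carry_out --pt "0 0 0 0 0 -0.02 2.8" --pt "0 0 0 0 0 -0.02 3.2" --pt "0 0 0 0 0 0 3.5" --pt "0 0 0 0 0 0 4" --pt "0 0 0 0 0 0 4.5" --pt "0 0 0 0 0 0 5" --pt "0 0 0 0 0 0 5" --pt "0 0 0 0 0 0 5"

```text
clock: 24.68
eef_pos: [0.6139, 0.0814, 0.0933]
eef_rot: [-180.0, 0.1, -169.6]
wrist_force: [-1.3, -0.1, -0.6]
width: 0.587
grasp_force: 0.0
```

Emit:
carry_out --pt "0 0 0 0 0 -0.3 5" --pt "0 0 0 0 0 -0.5 5" --pt "0 0 0 0 0 -1 5" --pt "0 0 0 0 0 -2 5" --pt "0 0 0 0 0 -3 5" --pt "0 0 0 0 0 -3 5" --pt "0 0 0 -2 0 -2 5" --pt "0 0 0 -3 0 0 5" --pt "0 0 0 -3 0 0 5" --pt "0 0 0 -2 0 0 5" --pt "0 0 0 0 0 0 5" --pt "0 0 0 0 0 0 5" --pt "0 0 0 0 0 0 5" --pt "0 0 0 0 0 0 5"

```text
clock: 25.85
eef_pos: [0.7113, 0.0994, 0.2119]
eef_rot: [-180.0, 0.1, -169.6]
wrist_force: [0.0, 0.0, -0.0]
width: 0.585
grasp_force: 0.0
```

```bash
python3 - <<'E'
from h import *
s=bot.get_state(); print(s['clock'],s['eef_pos'],s['wrist_force'],s['width'])
p,d=bot.camera('wrist'); cv2.imwrite('pics/wrist5.png',p)
W=cloud('wrist',d); L=np.hypot(W[...,0]-.6139,W[...,1]-.0814)
m=(d>0)&(L<.03)&(W[...,2]>.1)&(W[...,2]<.125); print('cap',np.median(W[m],0),cv2.minAreaRect((W[m][:,:2]*1000).astype(np.float32)), np.ptp(W[m][:,2]))
m&=W[...,2]>.110; print('cap top',cv2.minAreaRect((W[m][:,:2]*1000).astype(np.float32)))
w=W[m]; A=np.c_[w[:,:2]-w[:,:2].mean(0),np.ones(len(w))]; print('slope',np.linalg.lstsq(A,w[:,2],rcond=None)[0])
E
```

```text
25.85 [0.71132936 0.09943547 0.21193152] [ 0.04529144  0.04009495 -0.04600695] 0.5854457129820297
cap [0.614129   0.08249582 0.11333173] ((614.36865234375, 82.485107421875), (30.961254119873047, 31.7286376953125), 53.40669250488281) 0.011710892017923538
cap top ((614.36865234375, 82.485107421875), (30.961254119873047, 31.7286376953125), 53.40669250488281)
slope [0.0111333  0.00379176 0.11333464]
```

View pics/wrist5.png

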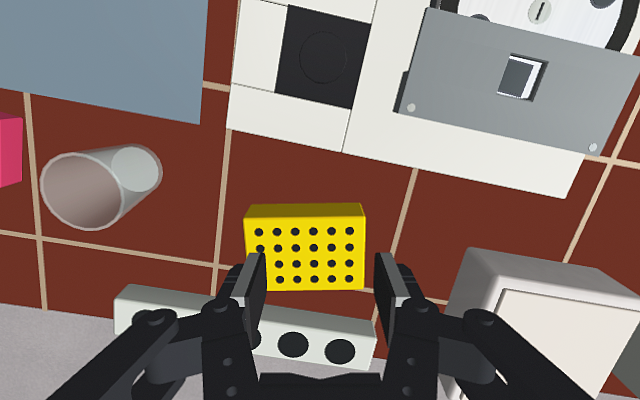

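The cap sits flush in the well block at (322,57), top at 113 mm, so the vial is home. One quick check of the square's offset before handing in.

```bash
python3 - <<'E'
from h import *
p,d=bot.camera('wrist'); W=cloud('wrist',d)
v,u=np.mgrid[0:400,0:640]; L=(W[...,:2]-PO)@RP-np.array([.029,.06])
w=(u>485)&(u<560)&(v>40)&(v<115)&(np.abs(L).max(2)<.016)&(W[...,2]<.0935)
for n,m in (('seen',w),('dark',w&(p.max(2)<125)),('white',w&(p.min(2)>190))):
    print(n,m.sum(),(np.percentile(L[m],[2,98],axis=0)*1000).round(1).tolist(),np.median(p[m],0))
q,d2=bot.camera('top'); disc('top',q,d2)
E
```

```text
seen 1160 [[-12.2, -8.4], [12.6, 15.0]] [99. 95. 88.]
dark 780 [[-9.9, -8.6], [11.9, 9.9]] [97.5 93.  86. ]
white 343 [[-12.4, -7.0], [12.8, 15.5]] [246. 242. 239.]
blob [225.  194.7] 7 mm [  3.3 -15.4] r 15.7 ang 282.3 [7.6 5.5]
blob [231.9 203.4] 168 mm [-18.8 -34.9] r 39.7 ang 241.8 [36.9 70.8]
blob [202.6 202.7] 7 mm [-19.8  42.9] r 47.3 ang 114.8 [7.9 2.7]
rim [-21.3  55.4] [11.8 44.6]
```

```bash
python3 -c "
from workcell import bot
print(bot.job_done())"
```

```text
the job is handed in; nothing more can be done
None
```

I handed the job in at about 26 s. By camera, the square filter stands within about 1.5 mm of the window's centre. The broad-capped vial is released and fully home in the well, and nothing else was knowingly touched. No verdict came back from the judging.

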